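Mark a shelf-label bracket in the treadle press

TASK

Swing the small gate arm of the marking press clear of the bed, out to the side, then push the aluminium bracket lying on the bed fully home against the back stop under the press head. With the bracket home, press the treadle beside the bed right down to its stop, keep it down for about a second so that the mark takes, and let it spring back up. Do not work the treadle before the bracket is home, and leave the other things on the shelf where they stand.

Things in the scene. Friction and masses are not known exactly. Their poses are not given: they have to be found in the camera images.
- press: bench marking press with charcoal base and grey column, fixed. Its -x is the front (robot side), +y the gate's side; origin at shelf height. In its frame, z above the shelf: base with flat bed on top, x -240 to 120, y -100 to 100, bed top at z = 30. Column and overhanging head at the back (head_front), back stop and fences on the bed (stop), treadle on the -y side (y -115 to -193).
- stop (a point): foot of the steel back stop's front face, mid-width, on the bed (x = 30, y = 0 in the press's frame); stop 110 mm wide, 16 mm high above the bed. Two fences 8 mm high above the bed guide the bracket sideways: 110 mm apart from the stop to 60 mm in front of it, then flaring to about 130 mm apart 107 mm in front of it.
- head_front (a point): lower front edge of the press head, mid-width (x = 5, y = 0, 105 mm above the shelf). The head is 60 mm wide and 55 mm high. A steel ram (up to 34 mm thick, axis 17 mm behind this edge) hangs from it to 56 mm above the shelf, and comes down on the bracket's far end as the treadle goes down.
- nest (a point): on the bed; the bracket's origin lies here, and its axes are parallel to the press's, when the bracket is fully home (x = -15, y = 0, z = 30 mm in the press's frame). Axes as the press's.
- bracket: loose aluminium shelf-label bracket, an L lying on the front part of the bed: leaf 90 (x) by 100 mm (y), 4 mm thick, with an upright flange 4 mm thick across its near (-x) edge, top 26 mm above the bed. Origin: centre of the leaf's underside; flange's outer face at x = -45, leading edge at +45. 0.18 kg, slides easily. Starts 110 to 155 mm short of home, up to 0.15 rad turned, 15 mm to the side.
- gate (a joint): steel gate arm, a bar 12 mm wide on an upright pivot at the bed's left (+y) edge. 0 = across the bed (pointing to the press's -y), where it stops the bracket's flange; grows to 2.0 rad as its free end swings to the front (-x), then out to +y (1.57: along -x). Starts at 0 to 0.3, stays where left, needs 2 N at the knob. Bar 10 to 24 mm above the bed: passes over the leaf, not the flange.
- gate_hinge (a point): on the gate's pivot axis at bed height (x = -95, y = +88 mm in the press's frame).
- gate_knob (a point): top centre of the upright post (14 mm diameter, 50 mm tall) at the gate's free end, 78 mm from the pivot axis, top 60 mm above the bed, foot 10 mm above the bed.
- pedal (a joint): treadle angle: 0 = up (tread sloping 0.30 rad, its front edge raised), 0.30 = down on its stop, tread level. Spring-loaded: at the pressing point about 4 N to start and 11 N at the stop; springs back up when released.
- pedal_pad (a point): pressing point on the top of the treadle, a bare steel plate with dark rubber ribs, 120 (x) by 78 mm (y), 6 mm thick, hinged at its far (+x) edge (axis along y at x = -52, z = 22 mm in the press's frame). The point is 85 mm in front of the hinge, mid-width (y = -154); it is 53 mm above the shelf when up, 28 mm when down on the stop, and goes almost straight down.
- storage_box: bystander: smoky grey box with press button, 124 x 94 x 59 mm, origin under its centre
- tape_dispenser: bystander: aluminium tape dispenser, 130 x 55 x 80 mm, origin under its centre
- stapler: bystander: red stapler, 150 x 38 x 57 mm, long along its x, origin under its centre
- clip_jar: bystander: glass jar of steel paper clips, 66 mm diameter, 91 mm tall, origin under its centre
- paperweight: bystander: glass dome paperweight, 72 mm diameter, 47 mm tall, origin under its centre
- cleaner: bystander: bottle, 68 mm diameter, 190 mm tall, origin under its centre
Not all that is in view belongs to the job. What is shaped like the bracket but brown or green is not meant.

How it is judged:
On the way, in this order (a step that is already met when the one before it is completed fails the run):
1. the gate arm is swung clear of the bed (value of joint gate above 1.4 rad), for 0.1 s.
2. the bracket is home against the back stop, square between the fences (x of bracket in the frame of nest above -0.004 m and y of bracket in the frame of nest between -0.008 and 0.008 m and z of bracket in the frame of nest below 0.004 m and angle between the x axis of bracket and the x axis of nest, either way round below 0.05 rad and angle between bracket's own z axis and vertical below 0.06 rad), for 0.2 s.
3. the treadle is held down on its stop with the bracket home (all of step 2 and value of joint pedal above 0.27 rad), for 0.4 s.
At the end, for the whole second after the job is handed in: the gate stands at more than 1.4 rad, the bracket lies flat at its home place (within 4 mm of the stop, 8 mm sideways, 0.05 rad), at rest, and the treadle is back up (under 0.04 rad) (all of step 2 and value of joint gate above 1.4 rad and value of joint pedal below 0.04 rad and linear speed of bracket below 0.02 m/s); the robot touches nothing.
It fails at once if the treadle is pressed (over 0.12 rad) while the bracket is not home (value of joint pedal above 0.12 rad and not (x of bracket in the frame of nest above -0.006 m and y of bracket in the frame of nest between -0.01 and 0.01 m and z of bracket in the frame of nest below 0.004 m and angle between the x axis of bracket and the x axis of nest, either way round below 0.08 rad and angle between bracket's own z axis and vertical below 0.06 rad)).
It fails at once if another thing on the shelf is moved more than 30 mm (distance of any of storage_box, tape_dispenser, stapler, clip_jar, paperweight, cleaner from where it was at the start of the episode above 0.03 m).
It fails at once if another thing on the shelf is tipped (angle between any of storage_box, tape_dispenser, stapler, clip_jar, paperweight, cleaner's own z axis and vertical above 0.3 rad).
It also fails if it takes over 58 s, if anything falls off the work surface, if the arm or the gripper's body presses on something with over 40 N, if the wrist force passes 120 N, or if a joint passes its speed limit or range.

ROBOT

A 6-joint arm with a two-finger parallel gripper is mounted at the origin on the work surface. World frame = base frame: x ahead of the robot, y to its left, z up, the work surface at z = 0. Lengths are in m, angles in rad, forces in N, time in s.
With the tool pointing down it reaches from about 0.3 to 0.875 m from the base axis. Payload 6.4 kg.
Tool frame: the origin (TCP) lies midway between the tips of the shut fingers; the grasp point (between the pads) lies 19 mm behind it; z points along the fingers, y is the line along which they close (so a half turn about z gives the same grasp; the last joint's range is limited). The gripper opens to 85 mm and grips with 20 to 120 N. Pads are 22 mm wide; open, the fingers measure 114 mm over their backs; the gripper's body (76 mm by 85 mm) begins 54 mm behind the grasp point. The pads swing forward as they close: fully open they stand 13 mm farther back than shut.
Start: joints at [1.083, 0.181, 1.607, -0, 1.354, -0.206], TCP at [0.16, 0.552, 0.231] pointing down, gripper open.
Joint ranges: [-2.99, 2.99], [-0.89, 2.07], [0.3, 2.58], [-1.14, 4.28], [0, 2.63], [-3.12, 3.12]. Speed limits (rad/s): [2.57, 2.57, 3.01, 3.14, 3.14, 3.14].

INTERFACE

Orientations are given as a unit quaternion [w, x, y, z].
In Python, from bench import * gives the robot as it stands.
- The arm moves only by the tool play_rows, never from a script. Its argument "plan" is a list of rows, each a list of 3 entries, a list of its own where there are three numbers: the finger opening in mm, from 0 to 85.4, then the shift along the tool's x, y, z normalised to -1 to 1, where 1 is 40 cm, then the turn about the tool's z normalised to -1 to 1, where 1 is pi rad. A call has 1 to 10 rows; each row is the pose to reach, as a shift and turn from the pose commanded when the call began, along the tool's axes at that moment, turning the shorter way round; what a row does not reach only later rows make up. A row lasts 1/10 s, in which the tool goes at most 50 mm and 8.59 degrees, less where a joint would pass 70% of its speed; a pose out of reach is approached as far as the arm can. A call with a number of a shift or a turn outside -1 to 1 is refused whole. A call with a gripper value outside its range is refused whole. The fingers move at their own pace and stop on an object; the grip force is fixed at half the most. Time passes only in rows, so rows that repeat a pose let the fingers close. It gives the time, the measured TCP pose, the force, the opening and the grip force at its end, in the units of the state.
- get_obs(): the state, without advancing time (a new reading comes with each control period).
- camera(name): name is "side" or "top"; returns a dict with "image" (400x640x3 uint8, red, green, blue), "range_z" (400x640 float32, m along the optical axis (not along the pixel's ray), 0 where there is no reading), "intrinsics" (3x3 intrinsics, pixels), "rvec" (rotation vector, rad) and "tvec" (3), from world to camera coordinates, as OpenCV has them. Camera axes: x right, y down, z forward; pixel columns grow to the right and rows downward; lengths in m; the calibration is good to about 2 mm. A picture is of the moment at which its call begins.
- hand_in(): hands the job in; it is judged then, once.
Trained networks look in a picture, given as the dict that the camera call returned (one of the last four; its "shot" number tells which), for a name from the list of things; names that differ only in an ending like _2 or _b are one class to them, and where a whole thing is asked for, a point or a joint stands for the part that bears it (a point fixed in the world has none). Each returns a list of dicts, best first, with "conf" (0 to 1); they miss things now and then, are a little off and sometimes report something else, mostly with a low value. They report only what shows in the picture. A call takes as long as a camera call. They do not tell look-alikes from the thing itself.
- search_frame(picture, label): "rect" ([centre column, centre row, width, height] in pixels, round what is visible of it).
- masks_of(picture, label): "mask" (400x640 bool, what is visible of it) and "rect" ([centre column, centre row, width, height] in pixels, round what is visible of it).
The state is a dict: "time_s": time; "q": joint angles; "dq": joint speeds; "joint_efforts": joint torques, N m; "eef_pos": TCP position; "eef_rot": TCP orientation; "wrist_force": force on the tool from outside, world axes, zero at the start; "torque": the same for the moment, N m; "opening": opening from 0.0 (shut) to 1.0 (fully open); "grasp_force": force on a finger pad.
Only numpy, scipy, OpenCV 4.12 (cv2) and the standard library are available. Lean on these libraries where they do the work, as an engineer would, in place of code of your own. Each camera call takes 0.05 s, during which the arm holds its last target. There are 200 camera calls.

## Working session

There is one attempt and no reset: what is moved stays moved. The work goes in short steps, Python scripts to look and compute and a tool call to move; the robot and the scene stay as the last step left them, time stands still between calls to the robot, and variables do not carry over. Pictures are saved under pics/ and viewed, at most 10 in all, crops included, and the job is handed in when it is done.

Besides the shell and the picture viewer there is one more tool, called after "Request:" as name(argument=value, ...) on one line, values as JSON. play_rows: Moves the arm, as the interface text tells. Its arguments: {"type":"object","properties":{"plan":{"type":"array","items":{"type":"array"}}},"required":["plan"]}

```bash
mkdir -p pics; ls
python3 - <<'E'
from bench import *
import cv2,pickle
d={}
for n in ("top","side"):
    c=camera(n); d[n]=c
    cv2.imwrite(f"pics/{n}0.png",c["image"][:,:,::-1])
    for l in ("bracket","gate_knob","pedal_pad","press"):
        print(n,l,[(round(r["conf"],2),[int(v) for v in r["rect"]]) for r in search_frame(c,l)][:4])
pickle.dump(d,open("c0.pkl","wb"))
o=get_obs();print(o["time_s"],o["eef_pos"],o["eef_rot"])
E
```

```text
pics
top bracket [(0.78, [397, 301, 40, 40]), (0.66, [475, 281, 50, 47]), (0.64, [360, 216, 43, 38])]
top gate_knob [(0.47, [337, 200, 38, 12]), (0.45, [255, 238, 26, 22])]
top pedal_pad [(0.84, [411, 187, 39, 43]), (0.32, [341, 201, 29, 9])]
top press [(0.92, [365, 183, 124, 146])]
side bracket [(0.71, [353, 239, 55, 28]), (0.71, [314, 321, 58, 57]), (0.6, [416, 374, 59, 50]), (0.51, [463, 314, 53, 61])]
side gate_knob [(0.44, [472, 265, 50, 53])]
side pedal_pad [(0.88, [418, 244, 51, 33])]
side press [(0.74, [375, 215, 144, 143])]
0.5 [0.15989294 0.55230805 0.23125616] [-7.09687095e-06  1.40436189e-01  9.90089731e-01 -3.13640874e-05]
```

View pics/top0.png

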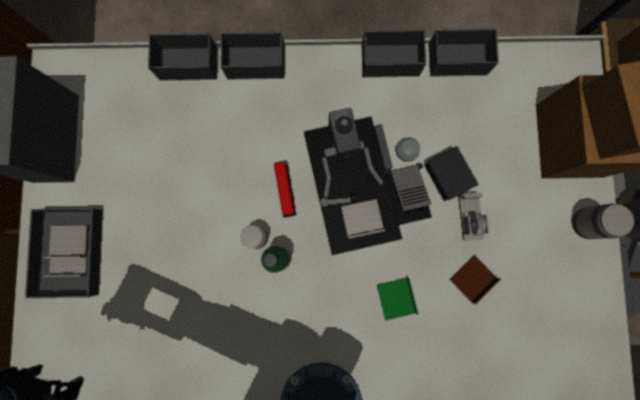

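View pics/side0.png

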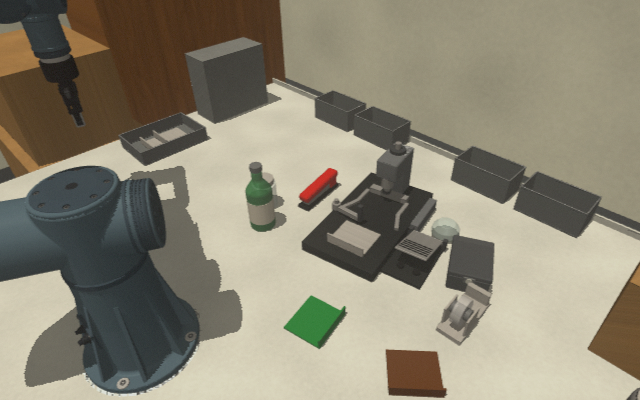

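The top view shows the press with its head at about (343,125), the aluminium bracket at (362,217), the gate bar near (337,201) and the treadle at (411,187). The green and brown pieces are decoys. The side view agrees. Next I'll build a height map from depth.

```bash
cat > h.py <<'E'
import numpy as np, cv2
def cloud(c):
    R=cv2.Rodrigues(np.array(c["rvec"],float))[0];t=np.array(c["tvec"],float).ravel()
    z=c["range_z"].astype(float);K=np.array(c["intrinsics"]);v,u=np.mgrid[:400,:640]
    P=np.stack([(u-K[0,2])/K[0,0]*z,(v-K[1,2])/K[1,1]*z,z],-1)
    W=(P-t)@R; W[z<=0]=np.nan
    return W
def proj(c,X):
    return cv2.projectPoints(np.array(X,float).reshape(-1,1,3),np.array(c["rvec"],float),np.array(c["tvec"],float),np.array(c["intrinsics"],float),None)[0].reshape(-1,2)
E
python3 - <<'E'
import pickle,numpy as np,cv2
from h import *
d=pickle.load(open("c0.pkl","rb"))
for n in d:
    W=cloud(d[n]);c=d[n];im=c["image"].astype(int)
    print(n,"cam",np.round(-cv2.Rodrigues(np.array(c["rvec"],float))[0].T@np.ravel(c["tvec"]),2))
    for l,(u,v) in {"top":{"br":(362,217),"table":(250,300),"bed":(390,235),"pad":(411,187),"piv":(322,203)},"side":{"br":(353,236),"table":(250,300),"bed":(320,240),"pad":(418,244)}}[n].items(): print(l,np.round(W[v,u],3))
    # bed plane points
    m=(W[...,2]>.024)&(W[...,2]<.036)&(im.sum(-1)<170)
    k,lab,st,ce=cv2.connectedComponentsWithStats(m.astype(np.uint8)); i=1+np.argmax(st[1:,4])
    p=W[lab==i][:,:2]; r=cv2.minAreaRect((p*1000).astype(np.float32)); print("bedrect",r, len(p))
W=cloud(d["top"])
np.set_printoptions(linewidth=250)
print((W[190:216,312:366:1,2]*1000).round()[:, :].astype(int)[::1,::2])
s=cv2.resize(d["top"]["image"][95:260,290:450,::-1],None,fx=3.6,fy=3.6,interpolation=cv2.INTER_CUBIC)
s2=cv2.resize(d["side"]["image"][130:300,290:460,::-1],(612,612)); s2=s2[:594]
cv2.imwrite("pics/top1.png",cv2.convertScaleAbs(s,alpha=1.5));cv2.imwrite("pics/side1.png",cv2.convertScaleAbs(s2,alpha=1.5))
E
```

```text
top cam [ 0.42 -0.01  1.12]
br [ 0.503 -0.121  0.035]
table [0.279 0.193 0.002]
bed [ 0.452 -0.197  0.033]
pad [ 0.583 -0.257  0.047]
piv [ 0.541 -0.011  0.06 ]
bedrect ((598.4066162109375, -104.04020690917969), (355.2145690917969, 213.99391174316406), 12.078932762145996) 6107
side cam [-0.08 -0.63  0.75]
br [ 0.502 -0.117  0.033]
table [ 0.216 -0.07  -0.001]
bed [ 0.436 -0.068  0.032]
pad [ 0.577 -0.257  0.049]
bedrect ((600.5531005859375, -107.3438949584961), (363.4674987792969, 200.42410278320312), 8.26585865020752) 2815
[[                   0                   -1                    0                   29                   32                   29                   36                   41                   37                   30                   28
                    32                   31                   30                   26                   29                   29                   30                   31                   33                   29                   32
                    29                   27                   34                   27                   
[... 13715 characters left out ...]
                   34                   35                   32]
 [                  -1                   -1                    2                    2                   -5                    2                   29                   29                   30                   30                   32
                    28                   30                   31                   28                   32                   37                   35                   35                   37                   32                   35
                    33                   30                   34                   33                   36]]<stdin>:14: RuntimeWarning: invalid value encountered in cast
```

View pics/top1.png

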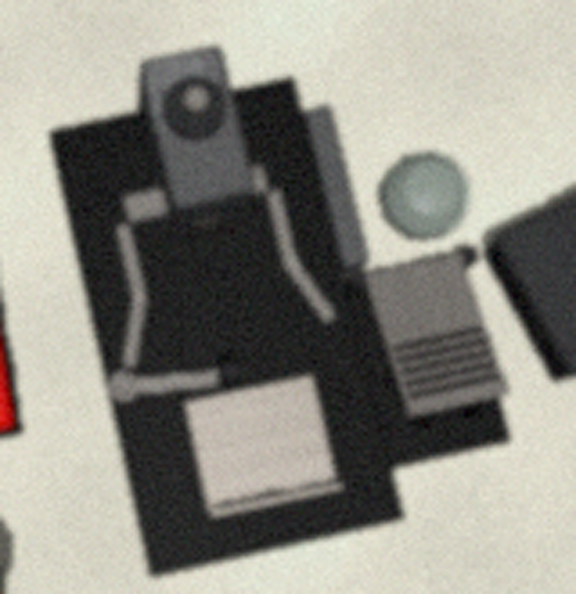

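View pics/side1.png

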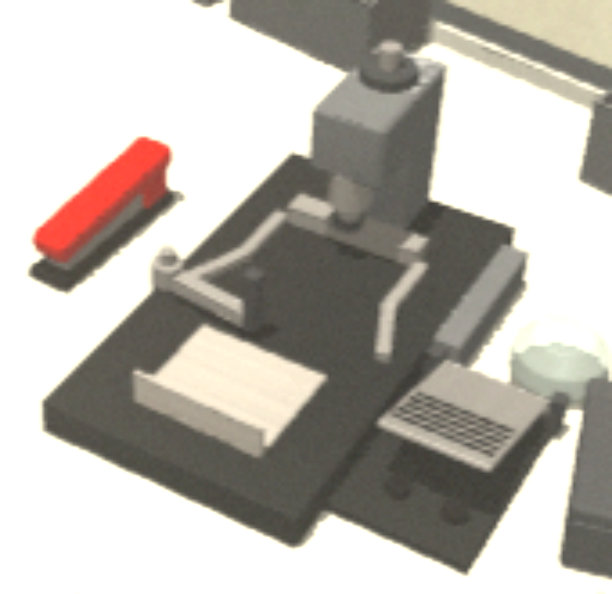

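Knob (dark post) is at top-crop (222,368) and pivot at (123,385). The bracket spans (185..342, 375..518) in the crop, with its flange on the robot side, and the treadle is at (437,340). Next I'll fit poses from corners in both views.

```bash
cat > fit.py <<'E'
import pickle,numpy as np
from h import *
from scipy.optimize import least_squares
d=pickle.load(open("c0.pkl","rb"))
def px(n,p): return np.array(p)/3.6+np.array([290,95] if n=="top" else [290,130])
def T(q,P): c,s=np.cos(q[2]),np.sin(q[2]); P=np.array(P,float); return np.c_[q[0]+c*P[:,0]-s*P[:,1],q[1]+s*P[:,0]+c*P[:,1],P[:,2]]
def fit(obs,q0):
    f=lambda q:np.concatenate([(proj(d[n],T(q,M))-px(n,p)).ravel() for n,M,p in obs])
    r=least_squares(f,q0,loss="soft_l1"); return r.x,r.fun.reshape(-1,2)
B=[[.12,.1,.03],[-.24,.1,.03],[-.24,-.1,.03],[.12,-.1,.03]]
q,e=fit([("top",B,[(52,130),(152,575),(403,517),(293,80)]),("side",B,[(293,153),(43,405),(297,535),(513,232)])],[.6,-.1,.2])
print("press",q.round(4));print(e.round(1).tolist())
A=[[.045,.05,.034],[.045,-.05,.034],[-.045,.05,.056],[-.045,-.05,.056]]
b,e=fit([("top",A,[(185,400),(316,375),(211,515),(342,488)]),("side",A,[(206,326),(327,378),(134,372),(265,435)])],[.5,-.12,.2])
print("bracket",b.round(4));print(e.round(1).tolist())
W=cloud(d["top"])
k=W[190:216,340:362].reshape(-1,3);k=k[k[:,2]>.082];print("knob",k.mean(0).round(4),len(k))
c,s=np.cos(q[2]),np.sin(q[2]);R=np.array([[c,-s],[s,c]])
tp=lambda p:(np.array(p)[:2]-q[:2])@R
print("knob in press",tp(k.mean(0)).round(4),"bracket in press",tp(b).round(4),b[2]-q[2])
g=tp(k.mean(0))-[-.095,.088];print("gate",np.arctan2(-g[0],-g[1]),np.hypot(*g))
np.save("q.npy",q)
E
python3 fit.py
```

```text
press [ 0.6539 -0.0862  0.2086]
[[-0.4, -0.1], [0.3, 0.9], [1.4, 0.8], [1.1, -1.4], [-0.6, -0.1], [-1.4, -0.3], [-0.0, -3.2], [1.1, -0.6]]
bracket [ 0.4993 -0.124   0.1802]
[[0.6, -0.2], [-0.4, -0.2], [0.5, -0.4], [0.5, -0.1], [-0.3, -0.1], [0.1, 0.2], [-0.2, 0.3], [-1.1, -0.7]]
knob [ 0.5491 -0.0946  0.0896] 24
knob in press [-0.1043  0.0135] bracket in press [-0.1591 -0.005 ] -0.028380608406572194
gate 0.12390612389781482 0.07510359685897718
```

```bash
cat > mv.py <<'E'
import numpy as np
from scipy.spatial.transform import Rotation as Ro
from bench import get_obs
q=np.load("q.npy")
def w(x,y):
    c,s=np.cos(q[2]),np.sin(q[2]); return np.array([q[0]+c*x-s*y,q[1]+s*x+c*y])
def pw(p):
    c,s=np.cos(q[2]),np.sin(q[2]); return np.array([[c,s],[-s,c]])@(np.array(p)[:2]-q[:2])
def rel(targets,start=None):
    """targets: (x,y,z,yaw_x deg); start the same or None for measured"""
    o=get_obs()
    if start is None:
        e=o["eef_rot"];M=Ro.from_quat([e[1],e[2],e[3],e[0]]).as_matrix();p=o["eef_pos"];y0=np.degrees(np.arctan2(M[1,0],M[0,0]))
    else: p=np.array(start[:3]);y0=start[3]
    a=np.radians(y0);D=np.array([[np.cos(a),np.sin(a),0],[np.sin(a),-np.cos(a),0],[0,0,-1]])
    print("from",np.round(p,4),round(y0,2),"f",np.round(o["wrist_force"],1),"t",o["time_s"])
    for t in targets:
        s=D@(np.array(t[:3])-p)/.4; tu=((y0-t[3]+180)%360-180)/180
        print(np.round(t,4),"->",s.round(4).tolist(),round(tu,4))
PY=np.degrees(q[2])
E
python3 - <<'E'
from mv import *
k=w(-.1043,.0135)
rel([(.38,.2,.29,130),(*k,.22,94.9)])
h=w(-.095,.088);print("hinge",h)
rel([(*k,.2,94.9),(*k,.068,94.9)]+[(*w(-.095-.078*np.sin(g),.088-.078*np.cos(g)),.068,90-np.degrees(g)+PY-0*g) for g in np.linspace(.124,1.85,10)],(*k,.22,94.9))
from bench import camera,masks_of
from h import cloud
c=camera("top");W=cloud(c)
for l in("cleaner","clip_jar"):
    for r in masks_of(c,l)[:1]:
        p=W[r["mask"]];print(l,r["conf"],np.nanmedian(p,0).round(3),np.nanmax(p,0).round(3))
E
```

```text
from [0.1599 0.5523 0.2313] 163.85 f [ 1.1  0.6 -0. ] t 0.5
[  0.38   0.2    0.29 130.  ] -> [-0.7735, -0.693, -0.1469] 0.1881
[ 5.491e-01 -9.460e-02  2.200e-01  9.490e+01] -> [-1.3844, -1.2828, 0.0281] 0.3831
hinge [ 0.54277301 -0.01974354]
from [ 0.5491 -0.0946  0.22  ] 94.9 f [ 1.1  0.6 -0. ] t 0.5
[ 5.491e-01 -9.460e-02  2.000e-01  9.490e+01] -> [0.0, 0.0, 0.05] 0.0
[ 5.491e-01 -9.460e-02  6.800e-02  9.490e+01] -> [0.0, 0.0, 0.38] 0.0
[ 5.49400e-01 -9.75000e-02  6.80000e-02  9.48467e+01] -> [-0.0073, 0.0, 0.38] 0.0003
[ 5.34400e-01 -9.73000e-02  6.80000e-02  8.38586e+01] -> [-0.0037, -0.0371, 0.38] 0.0613
[ 5.19800e-01 -9.43000e-02  6.80000e-02  7.28706e+01] -> [0.0069, -0.0729, 0.38] 0.1224
[ 0.506  -0.0885  0.068  61.8825] -> [0.0242, -0.106, 0.38] 0.1834
[ 0.4936 -0.0803  0.068  50.8945] -> [0.0474, -0.1353, 0.38] 0.2445
[ 0.4829 -0.0698  0.068  39.9064] -> [0.0758, -0.1595, 0.38] 0.3055
[ 0.4745 -0.0575  0.068  28.9183] -> [0.1083, -0.1779, 0.38] 0.3666
[ 0.4686 -0.0438  0.068  17.9303] -> [0.1437, -0.1898, 0.38] 0.4276
[ 0.4653 -0.0292  0.068   6.9422] -> [0.1807, -0.1947, 0.38] 0.4887
[ 0.465  -0.0142  0.068  -4.0458] -> [0.218, -0.1924, 0.38] 0.5497
cleaner 0.85 [0.395 0.103 0.131] [0.428 0.154 0.194]
clip_jar 0.88 [0.451 0.167 0.091] [0.483 0.204 0.097]
```

Request:
play_rows(plan=[[45, [-0.2, -0.18, -0.15], 0.05], [45, [-0.7735, -0.693, -0.15], 0.19], [45, [-0.7735, -0.693, -0.15], 0.19], [45, [-0.7735, -0.693, -0.15], 0.19], [45, [-0.7735, -0.693, -0.15], 0.19], [45, [-0.7735, -0.693, -0.15], 0.19], [45, [-0.7735, -0.693, -0.15], 0.19], [45, [-0.7735, -0.693, -0.15], 0.19], [45, [-0.7735, -0.693, -0.15], 0.19], [45, [-0.7735, -0.693, -0.15], 0.19]])

```text
time_s: 1.65
eef_pos: [0.3817, 0.1977, 0.2919]
eef_rot: [0.001, 0.428, 0.904, 0.0]
wrist_force: [-0.5, 0.1, 0.4]
opening: 0.529
grasp_force: 0.0
```

Run:
```python
from mv import *
rel([(.5491,-.0946,.16,94.9)])
```

```text
from [0.3817 0.1977 0.2919] 129.37 f [-0.5  0.1  0.4] t 1.65
[ 5.491e-01 -9.460e-02  1.600e-01  9.490e+01] -> [-0.8303, -0.14, 0.3297] 0.1915
```

Request:
play_rows(plan=[[45, [-0.83, -0.14, 0.1], 0.19], [45, [-0.83, -0.14, 0.1], 0.19], [45, [-0.83, -0.14, 0.1], 0.19], [45, [-0.83, -0.14, 0.1], 0.19], [45, [-0.83, -0.14, 0.1], 0.19], [45, [-0.83, -0.14, 0.1], 0.19], [45, [-0.83, -0.14, 0.1], 0.19], [45, [-0.83, -0.14, 0.1], 0.19], [45, [-0.83, -0.14, 0.33], 0.19], [45, [-0.83, -0.14, 0.33], 0.19]])

```text
time_s: 2.65
eef_pos: [0.5492, -0.09, 0.1587]
eef_rot: [0.001, 0.672, 0.74, 0.001]
wrist_force: [0.4, -0.3, -1.4]
opening: 0.527
grasp_force: 0.0
```

Run:
```python
from mv import *
rel([(.5491,-.0946,.068,94.9)])
```

```text
from [ 0.5492 -0.09    0.1587] 95.48 f [ 0.4 -0.3 -1.4] t 2.65
[ 5.491e-01 -9.460e-02  6.800e-02  9.490e+01] -> [-0.0114, -0.0014, 0.2267] 0.0032
```

Request:
play_rows(plan=[[45, [-0.014, -0.001, 0.1], 0], [45, [-0.014, -0.001, 0.15], 0], [45, [-0.014, -0.001, 0.2], 0], [45, [-0.014, -0.001, 0.227], 0], [45, [-0.014, -0.001, 0.227], 0]])

```text
time_s: 3.15
eef_pos: [0.5477, -0.0952, 0.0671]
eef_rot: [-0.002, 0.672, 0.74, -0.0]
wrist_force: [-0.2, 0.9, 0.9]
opening: 0.526
grasp_force: 0.0
```

Run:
```python
from mv import *
rel([(*w(-.095-.078*np.sin(g),.088-.078*np.cos(g)),.068,90-np.degrees(g)+PY) for g in np.linspace(.124,2.0,15)])
```

```text
from [ 0.5477 -0.0952  0.0671] 95.52 f [-0.2  0.9  0.9] t 3.15
[ 5.49400e-01 -9.75000e-02  6.80000e-02  9.48467e+01] -> [-0.0061, 0.0036, -0.0023] 0.0037
[ 5.38900e-01 -9.76000e-02  6.80000e-02  8.71691e+01] -> [-0.0041, -0.0224, -0.0023] 0.0464
[ 5.28500e-01 -9.64000e-02  6.80000e-02  7.94914e+01] -> [0.0014, -0.0479, -0.0023] 0.089
[ 5.18400e-01 -9.38000e-02  6.80000e-02  7.18138e+01] -> [0.0103, -0.0725, -0.0023] 0.1317
[ 0.5087 -0.0899  0.068  64.1362] -> [0.0224, -0.0956, -0.0023] 0.1743
[ 0.4997 -0.0848  0.068  56.4585] -> [0.0374, -0.117, -0.0023] 0.217
[ 0.4914 -0.0784  0.068  48.7809] -> [0.0552, -0.1361, -0.0023] 0.2596
[ 0.484  -0.071   0.068  41.1032] -> [0.0754, -0.1527, -0.0023] 0.3023
[ 0.4777 -0.0627  0.068  33.4256] -> [0.0976, -0.1664, -0.0023] 0.345
[ 0.4725 -0.0536  0.068  25.748 ] -> [0.1214, -0.1771, -0.0023] 0.3876
[ 0.4686 -0.0439  0.068  18.0703] -> [0.1465, -0.1844, -0.0023] 0.4303
[ 0.4661 -0.0338  0.068  10.3927] -> [0.1723, -0.1884, -0.0023] 0.4729
[ 0.4649 -0.0234  0.068   2.7151] -> [0.1984, -0.1889, -0.0023] 0.5156
[ 0.4651 -0.013   0.068  -4.9626] -> [0.2243, -0.1858, -0.0023] 0.5582
[ 4.66700e-01 -2.70000e-03  6.80000e-02 -1.26402e+01] -> [0.2496, -0.1794, -0.0023] 0.6009
```

Request:
play_rows(plan=[[45, [-0.004, -0.022, 0], 0.046], [45, [0.001, -0.048, 0], 0.089], [45, [0.01, -0.072, 0], 0.132], [45, [0.022, -0.096, 0], 0.174], [45, [0.037, -0.117, 0], 0.217], [45, [0.055, -0.136, 0], 0.26], [45, [0.075, -0.153, 0], 0.302], [45, [0.098, -0.166, 0], 0.345], [45, [0.121, -0.177, 0], 0.388], [45, [0.146, -0.184, 0], 0.43]])

```text
time_s: 4.15
eef_pos: [0.4709, -0.0462, 0.0703]
eef_rot: [0.001, 0.988, 0.154, 0.001]
wrist_force: [-2.1, -3.1, 1.0]
opening: 0.525
grasp_force: 1.7
```

Run:
```python
from mv import *
rel([(*w(-.095-.078*np.sin(g),.088-.078*np.cos(g)),.068,90-np.degrees(g)+PY) for g in (1.6,1.75,1.87,2.0)])
```

```text
from [ 0.4709 -0.0462  0.0703] 17.76 f [-2.1 -3.1  1. ] t 4.15
[ 0.466  -0.0337  0.068  10.2781] -> [-0.002, -0.0335, 0.0057] 0.0415
[ 0.4648 -0.022   0.068   1.6838] -> [0.004, -0.0621, 0.0057] 0.0893
[ 0.4651 -0.0127  0.068  -5.1917] -> [0.0118, -0.0842, 0.0057] 0.1275
[ 4.66700e-01 -2.70000e-03  6.80000e-02 -1.26402e+01] -> [0.0231, -0.1068, 0.0057] 0.1689
```

Request:
play_rows(plan=[[45, [-0.002, -0.033, 0], 0.041], [45, [0.004, -0.062, 0], 0.089], [45, [0.012, -0.084, 0], 0.127], [45, [0.023, -0.107, 0], 0.169], [45, [0.023, -0.107, 0], 0.169], [45, [0.018, -0.085, 0], 0.169], [45, [0.018, -0.085, 0], 0.169], [45, [0.018, -0.085, -0.1], 0.169], [45, [0.018, -0.085, -0.2], 0.169], [45, [0.018, -0.085, -0.2], 0.169]])

```text
time_s: 5.15
eef_pos: [0.4704, -0.0129, 0.1541]
eef_rot: [0.001, 0.994, -0.107, 0.005]
wrist_force: [0.5, -0.8, -0.5]
opening: 0.529
grasp_force: 0.0
```

Run:
```python
from mv import *
from bench import *
import pickle,cv2
from h import *
d={n:camera(n) for n in("top","side")};pickle.dump(d,open("c1.pkl","wb"))
s=[cv2.resize(d[n]["image"][v:v+150,u:u+150,::-1],(390,390),interpolation=cv2.INTER_CUBIC) for n,u,v in(("top",295,115),("side",290,160))]
cv2.imwrite("pics/a1.png",cv2.convertScaleAbs(np.hstack(s),alpha=1.5))
rel([(*w(-.26,-.005),.12,PY),(*w(-.26,-.005),.036,PY)])
```

```text
from [ 0.4673 -0.0119  0.1496] -12.34 f [-0.5 -0.3 -1.4] t 5.25
[ 0.4006 -0.1449  0.12   11.9514] -> [-0.0919, 0.3603, 0.0741] -0.1349
[ 0.4006 -0.1449  0.036  11.9514] -> [-0.0919, 0.3603, 0.2841] -0.1349
```

View pics/a1.png

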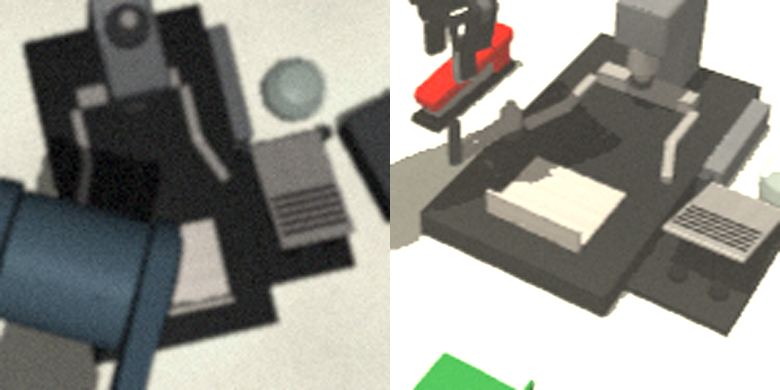

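Request:
play_rows(plan=[[60, [-0.02, 0.09, 0.0], -0.04], [60, [-0.05, 0.2, 0.0], -0.08], [60, [-0.092, 0.36, 0.0], -0.135], [60, [-0.092, 0.36, 0.0], -0.135], [60, [-0.092, 0.36, 0.05], -0.135], [60, [-0.092, 0.36, 0.07], -0.135]])

```text
time_s: 5.85
eef_pos: [0.3977, -0.1439, 0.1181]
eef_rot: [-0.001, 0.995, 0.103, -0.002]
wrist_force: [-0.3, 0.7, 0.1]
opening: 0.705
grasp_force: 0.0
```

Run:
```python
from mv import *
from h import *
import pickle
d=pickle.load(open("c1.pkl","rb"))
for g in(1.4,1.5,1.6,1.7,1.8,1.9): print(g,proj(d["side"],[*w(-.095-.078*np.sin(g),.088-.078*np.cos(g)),.09]).round(1))
rel([(*w(-.24,-.004),.036,PY),(*w(-.20,-.004),.036,PY)])
```

```text
1.4 [[324.1 212. ]]
1.5 [[321.2 211.1]]
1.6 [[318.6 210.1]]
1.7 [[316.1 208.9]]
1.8 [[313.9 207.5]]
1.9 [[311.9 206. ]]
from [ 0.3977 -0.1439  0.1181] 11.82 f [-0.3  0.7  0.1] t 5.85
[ 0.42   -0.1398  0.036  11.9514] -> [0.0567, 0.0012, 0.2052] -0.0007
[ 0.4591 -0.1315  0.036  11.9514] -> [0.1567, 0.001, 0.2052] -0.0007
```

Gate stands at about 1.75 rad. Next I'll lower behind the flange, clear of it, and look.

Request:
play_rows(plan=[[60, [0.05, 0.001, 0.1], 0], [60, [0.05, 0.001, 0.2], 0], [60, [0.05, 0.001, 0.203], 0], [60, [0.05, 0.001, 0.203], 0]])

```text
time_s: 6.25
eef_pos: [0.418, -0.139, 0.0384]
eef_rot: [-0.001, 0.995, 0.104, -0.002]
wrist_force: [-0.5, -0.5, 0.8]
opening: 0.704
grasp_force: 0.0
```

Run:
```python
from mv import *
from bench import *
import cv2
c=camera("side")
cv2.imwrite("pics/a2.png",cv2.convertScaleAbs(cv2.resize(c["image"][170:300,290:430,::-1],None,fx=4,fy=4),alpha=1.4))
o=get_obs();print(o["opening"],pw(o["eef_pos"]))
rel([(*w(x,-.002),.037,PY) for x in(-.2,-.15,-.1,-.08,-.07)])
```

```text
0.7068958098688085 [-0.24069102 -0.00407067]
from [ 0.4193 -0.14    0.0398] 11.98 f [0.1 0.1 0.6] t 6.3
[ 0.4587 -0.1295  0.037  11.9514] -> [0.1017, -0.0051, 0.0071] 0.0002
[ 0.5076 -0.1192  0.037  11.9514] -> [0.2267, -0.0051, 0.0071] 0.0002
[ 0.5565 -0.1088  0.037  11.9514] -> [0.3517, -0.005, 0.0071] 0.0002
[ 0.5761 -0.1047  0.037  11.9514] -> [0.4017, -0.005, 0.0071] 0.0002
[ 0.5859 -0.1026  0.037  11.9514] -> [0.4267, -0.005, 0.0071] 0.0002
```

View pics/a2.png

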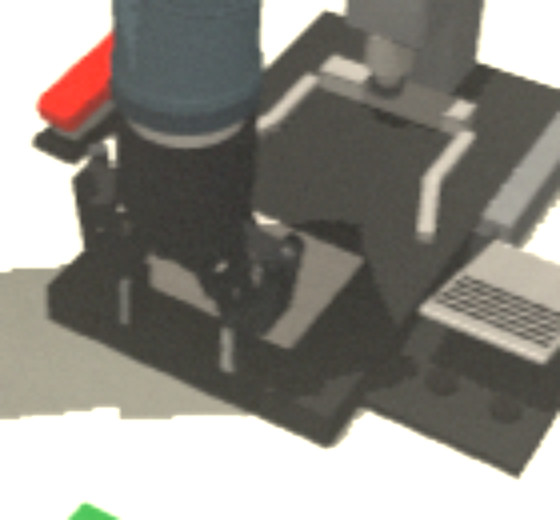

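The fingertips at (125,300) and (228,345) sit low, just in front of the flange. Next I'll push gently.

Request:
play_rows(plan=[[60, [0.03, -0.003, 0.004], 0], [60, [0.06, -0.005, 0.005], 0], [60, [0.09, -0.005, 0.005], 0], [60, [0.12, -0.005, 0.005], 0], [60, [0.15, -0.005, 0.005], 0], [60, [0.18, -0.005, 0.005], 0], [60, [0.21, -0.005, 0.005], 0], [60, [0.24, -0.005, 0.005], 0], [60, [0.27, -0.005, 0.005], 0], [60, [0.3, -0.005, 0.005], 0]])

```text
time_s: 7.3
eef_pos: [0.5371, -0.1133, 0.0372]
eef_rot: [-0.0, 0.995, 0.104, -0.0]
wrist_force: [-3.6, -1.0, 2.7]
opening: 0.7
grasp_force: 1.7
```

Run:
```python
from mv import *
from bench import *
import cv2
c=camera("side")
cv2.imwrite("pics/a3.png",cv2.convertScaleAbs(cv2.resize(c["image"][160:290,300:440,::-1],None,fx=4,fy=4),alpha=1.4))
o=get_obs();print(o["opening"],pw(o["eef_pos"]))
rel([(*w(x,0),.037,PY) for x in(-.1,-.08,-.07)])
```

```text
0.7033217182861798 [-0.11785452 -0.00275764]
from [ 0.5392 -0.1133  0.0376] 11.93 f [-0.3 -0.1  0.7] t 7.35
[ 0.5561 -0.1069  0.037  11.9514] -> [0.0446, -0.0069, 0.0016] -0.0001
[ 0.5757 -0.1027  0.037  11.9514] -> [0.0946, -0.0069, 0.0016] -0.0001
[ 0.5855 -0.1007  0.037  11.9514] -> [0.1196, -0.0069, 0.0016] -0.0001
```

View pics/a3.png

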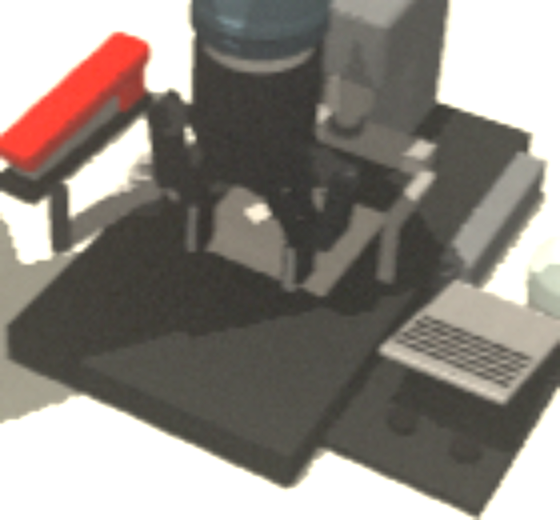

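The bracket is sliding square into the fences.

Request:
play_rows(plan=[[60, [0.012, -0.003, 0], 0], [60, [0.025, -0.005, 0], 0], [60, [0.037, -0.005, 0], 0], [60, [0.05, -0.005, 0], 0], [60, [0.062, -0.005, 0], 0], [60, [0.075, -0.005, 0], 0], [60, [0.087, -0.005, 0], 0], [60, [0.095, -0.005, 0], 0]])

```text
time_s: 8.15
eef_pos: [0.5735, -0.1036, 0.0373]
eef_rot: [0.0, 0.995, 0.104, 0.0]
wrist_force: [-2.7, -0.6, -0.5]
opening: 0.707
grasp_force: 0.8
```

Request:
play_rows(plan=[[60, [0.005, 0, 0], 0], [60, [0.01, 0, 0], 0], [60, [0.015, 0, 0], 0], [60, [0.02, 0, 0], 0]])

```text
time_s: 8.55
eef_pos: [0.5809, -0.102, 0.0373]
eef_rot: [-0.0, 0.995, 0.104, -0.0]
wrist_force: [-1.0, 0.1, -0.5]
opening: 0.702
grasp_force: 0.6
```

Request:
play_rows(plan=[[60, [0.005, 0, 0], 0], [60, [0.01, 0, 0], 0], [60, [0.015, 0, 0], 0]])

```text
time_s: 8.85
eef_pos: [0.5868, -0.1008, 0.0373]
eef_rot: [0.0, 0.995, 0.104, -0.0]
wrist_force: [-2.2, -0.4, 0.7]
opening: 0.704
grasp_force: 0.6
```

Request:
play_rows(plan=[[60, [0.004, 0, 0], 0], [60, [0.008, 0, 0], 0], [60, [0.008, 0, 0], 0]])

```text
time_s: 9.15
eef_pos: [0.5874, -0.1006, 0.0373]
eef_rot: [-0.0, 0.995, 0.104, -0.003]
wrist_force: [-12.7, -4.2, 9.5]
opening: 0.704
grasp_force: 6.6
```

Request:
play_rows(plan=[[60, [0.004, 0, 0], 0], [60, [0.004, 0, 0], 0]])

```text
time_s: 9.35
eef_pos: [0.5874, -0.1006, 0.0372]
eef_rot: [-0.0, 0.995, 0.104, -0.005]
wrist_force: [-18.7, -5.0, 13.4]
opening: 0.703
grasp_force: 10.0
```

Request:
play_rows(plan=[[60, [-0.03, 0, 0], 0], [60, [-0.12, 0, 0], 0], [60, [-0.12, 0, -0.1], 0], [60, [-0.12, 0, -0.22], 0], [20, [-0.22, 0.1, -0.25], 0], [0, [-0.22, 0.2, -0.25], 0], [0, [-0.22, 0.35, -0.25], 0], [0, [-0.22, 0.35, -0.25], 0]])

```text
time_s: 10.15
eef_pos: [0.5355, -0.2604, 0.1387]
eef_rot: [0.002, 0.995, 0.102, 0.002]
wrist_force: [0.3, 0.4, -0.2]
opening: 0.018
grasp_force: 0.0
```

Run:
```python
from mv import *
from bench import *
from h import *
import cv2
d={n:camera(n) for n in("top","side")}
M=np.array([[-.06,.05,.056],[-.06,-.05,.056],[-.06,-.05,.03],[-.06,.05,.03]])
P=np.array([[*w(a,b),z] for a,b,z in M])
s=[]
for n,u,v in(("top",295,100),("side",300,150)):
    im=cv2.resize(d[n]["image"][v:v+130,u:u+130,::-1],(390,390),interpolation=cv2.INTER_CUBIC);im=cv2.convertScaleAbs(im,alpha=1.4)
    for a in (proj(d[n],P)-[u,v]+.5)*3: cv2.circle(im,tuple(int(x) for x in a),2,(0,0,255),-1)
    s.append(im)
cv2.imwrite("pics/a4.png",np.hstack(s))
o=get_obs();print(o["opening"],pw(o["eef_pos"]))
rel([(*w(-.137,-.154),z,PY) for z in(.12,.06,.04,.027)])
```

```text
0.0001378561585419545 [-0.1521116  -0.14230198]
from [ 0.5346 -0.2569  0.1375] 11.77 f [-0.5  0.7 -0.1] t 10.25
[ 0.5518 -0.2652  0.12   11.9514] -> [0.0379, 0.0291, 0.0437] -0.001
[ 0.5518 -0.2652  0.06   11.9514] -> [0.0379, 0.0291, 0.1937] -0.001
[ 0.5518 -0.2652  0.04   11.9514] -> [0.0379, 0.0291, 0.2437] -0.001
[ 0.5518 -0.2652  0.027  11.9514] -> [0.0379, 0.0291, 0.2762] -0.001
```

View pics/a4.png

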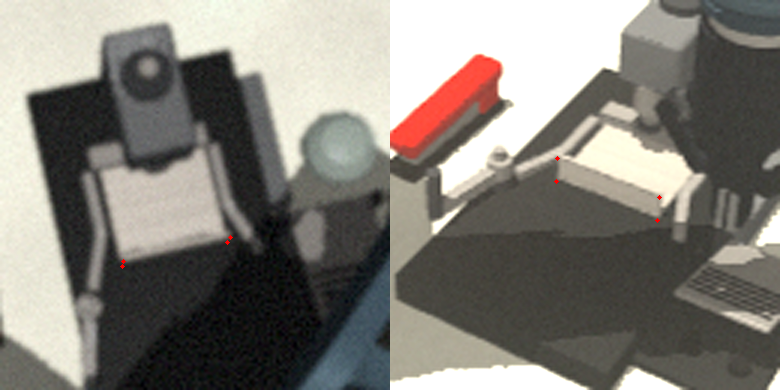

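The bracket is seated against the stop: the red home marks at (557,158) and (659,198) fall on its flange ends, and the gate at (90,320) is out. Next is the treadle.

Request:
play_rows(plan=[[0, [0.038, 0.029, 0.04], 0], [0, [0.038, 0.029, 0.12], 0], [0, [0.038, 0.029, 0.18], 0], [0, [0.038, 0.029, 0.2], 0], [0, [0.038, 0.029, 0.21], 0]])

```text
time_s: 10.75
eef_pos: [0.5511, -0.2612, 0.0528]
eef_rot: [-0.001, 0.995, 0.105, -0.001]
wrist_force: [-1.7, 2.9, 4.7]
opening: 0.002
grasp_force: 2.1
```

Run:
```python
from mv import *
from bench import *
o=get_obs();print(pw(o["eef_pos"]))
rel([(*w(-.137,-.154),z,PY) for z in(.045,.04,.028,.025)])
```

```text
[-0.13690678 -0.1499659 ]
from [ 0.5511 -0.2612  0.0528] 12.0 f [-1.7  2.9  4.7] t 10.75
[ 0.5518 -0.2652  0.045  11.9514] -> [-0.0002, 0.0101, 0.0194] 0.0003
[ 0.5518 -0.2652  0.04   11.9514] -> [-0.0002, 0.0101, 0.0319] 0.0003
[ 0.5518 -0.2652  0.028  11.9514] -> [-0.0002, 0.0101, 0.0619] 0.0003
[ 0.5518 -0.2652  0.025  11.9514] -> [-0.0002, 0.0101, 0.0694] 0.0003
```

Request:
play_rows(plan=[[0, [0, 0, 0.015], 0], [0, [0, 0, 0.03], 0], [0, [0, 0, 0.045], 0], [0, [0, 0, 0.055], 0], [0, [0, 0, 0.06], 0]])

```text
time_s: 11.25
eef_pos: [0.5516, -0.2635, 0.0314]
eef_rot: [0.001, 0.995, 0.104, -0.0]
wrist_force: [-8.4, 0.8, 10.0]
opening: 0.0
grasp_force: 4.6
```

Request:
play_rows(plan=[[0, [0, 0, 0.006], 0], [0, [0, 0, 0.01], 0], [0, [0, 0, 0.012], 0]])

```text
time_s: 11.55
eef_pos: [0.5514, -0.2637, 0.0278]
eef_rot: [0.001, 0.995, 0.104, -0.0]
wrist_force: [-12.5, 3.3, 21.8]
opening: 0.002
grasp_force: 10.8
```

Request:
play_rows(plan=[[0, [0, 0, 0.004], 0], [0, [0, 0, 0.004], 0], [0, [0, 0, 0.004], 0], [0, [0, 0, 0.004], 0], [0, [0, 0, 0.004], 0], [0, [0, 0, 0.004], 0], [0, [0, 0, 0.004], 0], [0, [0, 0, 0.004], 0], [0, [0, 0, 0.004], 0], [0, [0, 0, 0.004], 0]])

```text
time_s: 12.55
eef_pos: [0.5514, -0.2637, 0.0276]
eef_rot: [0.001, 0.995, 0.105, -0.001]
wrist_force: [-15.1, 4.4, 27.6]
opening: 0.001
grasp_force: 13.8
```

Request:
play_rows(plan=[[0, [0, 0, -0.02], 0], [0, [0, 0, -0.05], 0], [0, [0, 0, -0.09], 0], [0, [0, 0, -0.2], 0], [0, [0, 0, -0.3], 0], [0, [-0.15, 0, -0.4], 0], [0, [-0.3, 0, -0.4], 0], [0, [-0.3, 0, -0.4], 0], [0, [-0.3, 0, -0.4], 0], [0, [-0.3, 0, -0.4], 0]])

```text
time_s: 13.55
eef_pos: [0.4341, -0.2883, 0.1841]
eef_rot: [0.001, 0.995, 0.103, 0.001]
wrist_force: [0.6, -0.2, 0.1]
opening: 0.0
grasp_force: 0.0
```

Run:
```python
from mv import *
from bench import *
from h import *
import cv2
d={n:camera(n) for n in("top","side")}
M=np.array([[-.06,.05,.056],[-.06,-.05,.056],[-.06,-.05,.03],[-.06,.05,.03],[-.137,-.154,.053]])
P=np.array([[*w(a,b),z] for a,b,z in M])
s=[]
for n,u,v in(("top",295,100),("side",310,150)):
    im=cv2.resize(d[n]["image"][v:v+130,u:u+130,::-1],(390,390),interpolation=cv2.INTER_CUBIC);im=cv2.convertScaleAbs(im,alpha=1.4)
    for a in (proj(d[n],P)-[u,v]+.5)*3: cv2.circle(im,tuple(int(x) for x in a),2,(0,0,255),-1)
    s.append(im)
cv2.imwrite("pics/a5.png",np.hstack(s))
for n,(x,y) in {n:proj(d[n],P[4:])[0] for n in d}.items(): print(n,cloud(d[n])[int(y)-2:int(y)+3,int(x)-2:int(x)+3].mean((0,1)))
```

```text
top [ 0.55371725 -0.26461694  0.05525221]
side [ 0.54889371 -0.26443864  0.05769363]
```

View pics/a5.png

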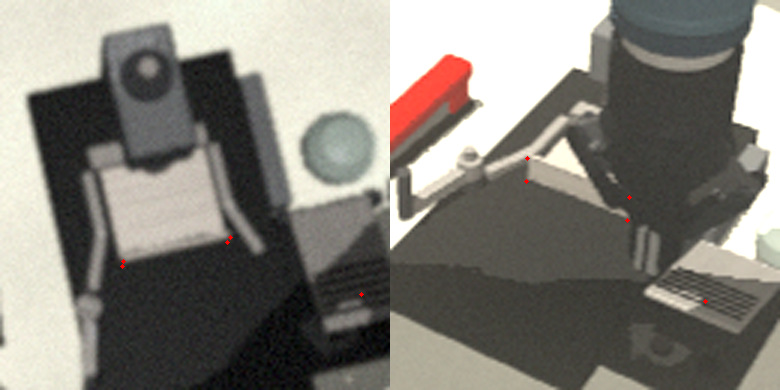

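The treadle is back up (its pad measures about 55 mm high), the bracket is home, the gate is out, and the arm is touching nothing.

```bash
python3 -c "
from bench import *
print(hand_in())"
```

```text
the job is handed in; nothing more can be done
None
```

The gate is swung out to about 1.75 rad, the bracket is home against the stop, the treadle was held on its stop for over a second and has sprung back up, and the job is handed in, though the hand-in returned no verdict.

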